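# Put the spices away

### The job

Put all the spices away: press every spice tube down into a bay of the rack until it snaps fully home between its two sprung arms, and clip every seasoning pot by its snap hook onto an eye of the rail, so that it hangs there still and upright with the gate shut. Leave the red box, the memory stick and the mug where they are.

Things in the scene. Friction and masses are not known exactly. Their poses are not given: they have to be found in the camera images.
- rack: Spice rack fixed to the table: wooden base 150 (x) x 184 (y) x 10 mm, origin at the centre of its underside, z up. Three bays side by side, 58 mm apart along y. In each, a tube lies along x in two cradles 27 mm either side of the middle (12 mm wide, floor at z = 40 mm, channel 25 mm wide, rounded cheeks to z = 48 mm), between two sprung steel arms (tops at z = 66 mm).
- bay1 (a point): Centre of a fully seated tube in bay 1 (51 mm above the table); axes as the rack's. A level tube pressed straight down (about 10 to 15 N) first meets the arms' rounded noses about 22 mm higher, spreads them with its ends, and they snap back over them. If one end stays up, press it down. The middle 40 mm is open to the base for the fingers.
- bay2 (a point): Centre of a fully seated tube in bay 2 (51 mm above the table); axes as the rack's. A level tube pressed straight down (about 10 to 15 N) first meets the arms' rounded noses about 22 mm higher, spreads them with its ends, and they snap back over them. If one end stays up, press it down. The middle 40 mm is open to the base for the fingers.
- bay3 (a point): Centre of a fully seated tube in bay 3 (51 mm above the table); axes as the rack's. A level tube pressed straight down (about 10 to 15 N) first meets the arms' rounded noses about 22 mm higher, spreads them with its ends, and they snap back over them. If one end stays up, press it down. The middle 40 mm is open to the base for the fingers.
- tube1: White square spice tube, round grey caps, lying along its own x: 90 mm long, body 22 x 22 mm (68 mm long), caps 21 mm across, last 5 mm of each end chamfered at 45 degrees to an 11 mm flat. Origin at its centre (11 mm above what it lies on). Either end may go to either arm, any long face may be up. About 60 g. May be absent.
- tube2: White square spice tube, round grey caps, lying along its own x: 90 mm long, body 22 x 22 mm (68 mm long), caps 21 mm across, last 5 mm of each end chamfered at 45 degrees to an 11 mm flat. Origin at its centre (11 mm above what it lies on). Either end may go to either arm, any long face may be up. About 60 g. May be absent.
- tube3: White square spice tube, round grey caps, lying along its own x: 90 mm long, body 22 x 22 mm (68 mm long), caps 21 mm across, last 5 mm of each end chamfered at 45 degrees to an 11 mm flat. Origin at its centre (11 mm above what it lies on). Either end may go to either arm, any long face may be up. About 60 g. May be absent.
- rail: Hanging rail fixed to the table: wooden base 80 (x) x 206 (y) x 8 mm, three 8 mm posts and a 6 mm round steel bar along its y, axis 120 mm above the table; the posts divide it into two rigid eyes, each 84 mm wide. Origin at the centre of the underside, z up; its -x side faces the robot. Nothing stands above the bar.
- eye1 (a point): Middle of the bar in eye 1, on the bar's axis (120 mm above the table); axes as the rail's, bar along y. Hung there, a pot's underside is 25 mm above the table.
- eye2 (a point): Middle of the bar in eye 2, on the bar's axis (120 mm above the table); axes as the rail's, bar along y. Hung there, a pot's underside is 25 mm above the table.
- pot1: Steel pot, 50 mm across, 42 mm high, about 125 g, with a snap hook on its lid, 139 mm tall in all. Origin: centre of underside, z up. Hook loop of 7 mm bar in its x-z plane, 21 mm wide inside; its mouth and gate on +x, at first roughly away from the robot. Over the loop a black finger tab, z 103 to 139 mm, 24 mm (x), 10 mm thick (y): grip it across y, fingertips above z = 105 mm. May be absent.
- pot1_gate (a joint): Gate of pot1: 0 shut, to 1.2 rad pressed inward; weak spring (about 2 N). Pot frame: hinged below at x = 14, z = 57 mm, tip z = 84 mm; over it a fixed nose ends at z = 87.5 mm. A bar met at z = 76 mm (70 to 80) enters along -x to x = 0; then lower the pot: the bar leaves the gate, which shuts, and lies under the hook's top at x = 0, z = 95 mm.
- pot2: Steel pot, 50 mm across, 42 mm high, about 125 g, with a snap hook on its lid, 139 mm tall in all. Origin: centre of underside, z up. Hook loop of 7 mm bar in its x-z plane, 21 mm wide inside; its mouth and gate on +x, at first roughly away from the robot. Over the loop a black finger tab, z 103 to 139 mm, 24 mm (x), 10 mm thick (y): grip it across y, fingertips above z = 105 mm. May be absent.
- pot2_gate (a joint): Gate of pot2: 0 shut, to 1.2 rad pressed inward; weak spring (about 2 N). Pot frame: hinged below at x = 14, z = 57 mm, tip z = 84 mm; over it a fixed nose ends at z = 87.5 mm. A bar met at z = 76 mm (70 to 80) enters along -x to x = 0; then lower the pot: the bar leaves the gate, which shuts, and lies under the hook's top at x = 0, z = 95 mm.
- match_box: Bystander: small red and cream box, 48 x 61 x 15 mm. Origin at the centre of the underside. Leave alone.
- usb_stick: Bystander: black memory stick with a silver end, 24 x 57 x 9 mm. Origin at the centre of the underside. Leave alone.
- coffee_mug: Bystander: pink and white mug, 90 x 122 x 105 mm, behind the rail. Origin at the centre of the underside. Leave alone.
There are look-alikes about, which are no part of the job. Leave any purple look-alike of the pot2 alone.

How it is judged:
At the end, for the whole second after the job is handed in: Each tube lies in a bay, centre within 5 mm of its seated point, within 0.08 rad of the rack's x. Each pot hangs on an eye, upright within 0.3 rad, gate shut (below 0.15 rad), the bar under the top of its hook (within 10 mm in x, 85 to 101 mm above the pot's underside). All at rest ((distance between tube1 and bay1 below 0.005 m or distance between tube1 and bay2 below 0.005 m or distance between tube1 and bay3 below 0.005 m) and angle between the x axis of each of tube1, tube2, tube3 and the x axis of rack, either way round below 0.08 rad and linear speed of each of tube1, tube2, tube3 below 0.03 m/s and (distance between tube2 and bay1 below 0.005 m or distance between tube2 and bay2 below 0.005 m or distance between tube2 and bay3 below 0.005 m) and (distance between tube3 and bay1 below 0.005 m or distance between tube3 and bay2 below 0.005 m or distance between tube3 and bay3 below 0.005 m) and ((x of eye1 in the frame of pot1 between -0.01 and 0.01 m and y of eye1 in the frame of pot1 between -0.045 and 0.045 m and z of eye1 in the frame of pot1 between 0.085 and 0.101 m) or (x of eye2 in the frame of pot1 between -0.01 and 0.01 m and y of eye2 in the frame of pot1 between -0.045 and 0.045 m and z of eye2 in the frame of pot1 between 0.085 and 0.101 m)) and value of joint each of pot1_gate, pot2_gate below 0.15 rad and angle between each of pot1, pot2's own z axis and vertical below 0.3 rad and linear speed of each of pot1, pot2 below 0.05 m/s and ((x of eye1 in the frame of pot2 between -0.01 and 0.01 m and y of eye1 in the frame of pot2 between -0.045 and 0.045 m and z of eye1 in the frame of pot2 between 0.085 and 0.101 m) or (x of eye2 in the frame of pot2 between -0.01 and 0.01 m and y of eye2 in the frame of pot2 between -0.045 and 0.045 m and z of eye2 in the frame of pot2 between 0.085 and 0.101 m))); the robot touches nothing.
It fails at once if a bystander (red box, memory stick or mug) is moved more than 30 mm (distance of any of match_box, usb_stick, coffee_mug from where it was at the start of the episode above 0.03 m).
Of tube1, tube2, tube3, pot1, pot2 only 4 to 5 are there at a start; the rules pass over those that are not, and their reading is None.
At some moment in a run one of tube1, tube2, tube3 may be knocked a few centimetres aside while the robot is not near it.
It also fails if it takes over 210 s, if anything falls off the work surface, if the arm or the gripper's body presses on something with over 40 N, if the wrist force passes 120 N, or if a joint passes its speed limit or range.

### The arm

A 6-joint arm with a two-finger parallel gripper is mounted at the origin on a cart in front of the work surface, level with it; the furniture and walls round the work are solid. World frame = base frame: x ahead of the robot, y to its left, z up, the work surface at z = 0. Lengths are in m, angles in rad, forces in N, time in s.
With the tool pointing down it reaches from about 0.35 to 0.8 m from the base axis. Payload 7.3 kg.
Tool frame: the origin (TCP) lies between the finger pads; the fingertips stand 25 mm ahead of it and the grasp point (between the pads) lies 6 mm ahead of it (r.tip_extent is the distance from the TCP to the fingertips, in m); z points along the fingers, y is the line along which they close (so a half turn about z gives the same grasp; the last joint's range is limited). The gripper opens to 85 mm and grips with 20 to 120 N. Pads are 22 mm wide; open, the fingers measure 114 mm over their backs; the gripper's body (76 mm by 85 mm) begins 54 mm behind the grasp point. The pads swing forward as they close: fully open they stand 13 mm farther back than shut.
Start: joints at [-1.351, 0.342, 1.524, -0, 1.275, -0.146], TCP at [0.188, -0.49, 0.256] pointing down, gripper open.
Joint ranges: [-2.53, 2.53], [-0.77, 2.02], [0.04, 2.7], [-1, 4.14], [0.28, 2.66], [-3.11, 3.11]. Speed limits (rad/s): [2.57, 2.57, 3.14, 3.14, 3.14, 3.14].

### API

Orientations are given as a unit quaternion [x, y, z, w].
In Python, from workcell import r, command_gripper, optics gives the robot as it stands. The module is installed in compiled form; this text tells all that it offers. Calls block until the motion is done:
- r.reach(position, orientation): joint-space move of the TCP to a pose.
- r.move_straight(position, orientation=None, speed=0.15, max_force=None): straight line of the TCP; orientation=None keeps the orientation; speed is the mean speed in m/s. With max_force (N) it stops when the force on the tool has changed by that much, and returns True; else False.
- r.movej(angles): joint-space move.
- command_gripper(opening, force=None): finger opening in m; force is the grip in N (None keeps the last); returns when the fingers have stopped.
- r.hold(seconds).
- r.solve_ik(position, orientation): joint angles nearest the present ones, or None.
- r.read_state(): the state.
- optics.get_image(name): name is "scene" or "top" or "wrist"; returns (picture, depth): 420x560x3 uint8, red, green, blue; 420x560 float32, m along the optical axis (not along the pixel's ray), 0 where there is no reading.
- optics.camera_model(name): a dict with "K" (3x3 intrinsics, pixels), "R" (3x3) and "t" (3): a world point X has camera coordinates R X + t; the wrist camera has in their place "tool_from_camera" (4x4, takes a point from camera to tool coordinates, whose origin is the TCP and whose axes are the flange's). Camera axes: x right, y down, z forward; pixel columns grow to the right and rows downward; lengths in m; the calibration is good to about 2 mm. A picture is of the moment at which its call begins: read the wrist's pose just before it. camera_model takes no time and is no camera call.
A pose or a line that the arm cannot do raises r.PlanningError and nothing moves.
- r.finish_job(): hands the job in; it is judged then, once.
The state is a dict: "time_s": time; "joint_positions": joint angles; "dq": joint speeds; "tau": joint torques, N m; "eef_pos": TCP position; "eef_rot": TCP orientation; "contact_force": force on the tool from outside, world axes, zero at the start; "torque": the same for the moment, N m; "grip_width": finger opening in m; "grip_force": force on a finger pad.
Only numpy, scipy, OpenCV 4.12 (cv2) and the standard library are available. Lean on these libraries where they do the work, as an engineer would, in place of code of your own. Each camera call takes 0.05 s, during which the arm holds its last target. There are 200 camera calls.

## Working session

There is one attempt and no reset: what is moved stays moved. The work goes in short steps, each a Python script; the robot and the scene stay as the last script left them, time stands still between calls to the robot, and variables do not carry over. Pictures are saved under pics/ and viewed, at most 14 in all, crops included, and the job is handed in when it is done.

```bash
ls; mkdir -p pics; python3 - <<'E'
from workcell import r, optics
import cv2,numpy as np
for n in("scene","top"):
    p,d=optics.get_image(n); cv2.imwrite(f"pics/{n}0.png",p[:,:,::-1]); np.savez(f"pics/{n}0.npz",p=p,d=d)
    m=optics.camera_model(n); print(n,m["K"].tolist(),np.round(m["R"],3).tolist(),m["t"])
print(optics.camera_model("wrist")); print(r.read_state()["time_s"],r.read_state()["eef_rot"],r.tip_extent)
E
```

```text
pics
scene [[449.3774590957446, 0.0, 278.2141222781151], [0.0, 449.3774590957446, 208.83675048966313], [0.0, 0.0, 1.0]] [[-0.892, -0.453, -0.003], [-0.324, 0.642, -0.695], [0.317, -0.619, -0.719]] [0.43706225 0.26022275 1.01673599]
top [[518.0734618554841, 0.0, 275.72948696857935], [0.0, 518.0734618554841, 203.18346083292616], [0.0, 0.0, 1.0]] [[0.017, -1.0, -0.018], [-0.995, -0.015, -0.098], [0.098, 0.019, -0.995]] [-0.06352242  0.51848563  1.22426198]
{'K': array([[370.96526179,   0.        , 283.50029281],
       [  0.        , 370.96526179, 213.42780295],
       [  0.        ,   0.        ,   1.        ]]), 'tool_from_camera': array([[ 2.34979122e-04, -9.65829488e-01, -2.59178211e-01,
         6.55980486e-02],
       [ 9.99999971e-01,  2.39934837e-04,  1.25125281e-05,
         3.00078940e-04],
       [ 5.01009133e-05, -2.59178207e-01,  9.65829516e-01,
        -1.16675716e-01],
       [ 0.00000000e+00,  0.00000000e+00,  0.00000000e+00,
         1.00000000e+00]])}
0.1 [ 9.83318992e-01  1.81888007e-01 -2.92501579e-05 -7.15634688e-04] 0.025
```

View pics/top0.png

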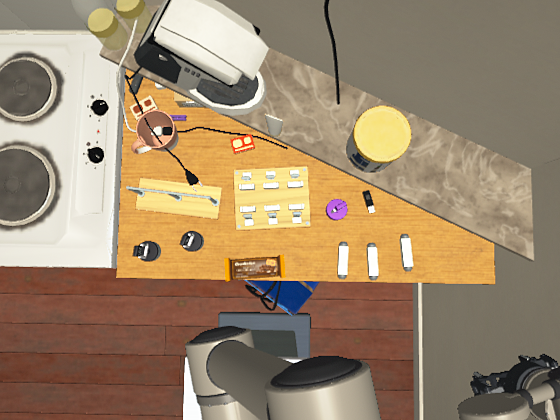

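View pics/scene0.png

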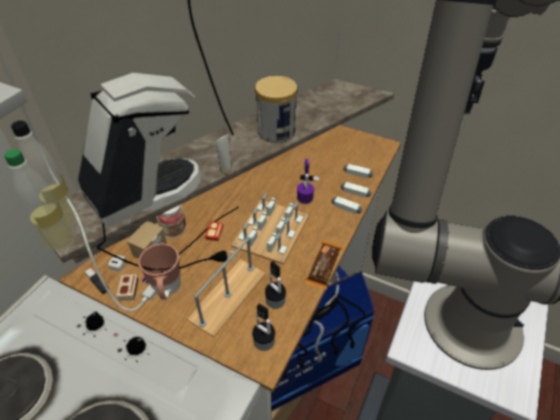

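The top view shows three white tubes at (343,260), (373,261), (407,252), and two dark pots at (147,251) and (191,240). The rack is at (272,198), the rail at (179,198), the purple decoy at (337,209), the stick at (369,201) and the red box at (243,144). Next I'll measure them.

```bash
cat > h.py <<'E'
import numpy as np, cv2
from scipy.spatial.transform import Rotation as Rn
from workcell import r, command_gripper, optics
def cloud(p,d,m,Twc=None):
    v,u=np.mgrid[:d.shape[0],:d.shape[1]]
    K=m["K"]; c=np.stack([(u-K[0,2])/K[0,0]*d,(v-K[1,2])/K[1,1]*d,d],-1)
    if Twc is None: return (c-m["t"])@m["R"]
    return c@Twc[:3,:3].T+Twc[:3,3]
def look(n):
    m=optics.camera_model(n); T=None
    if n=="wrist":
        s=r.read_state(); T=np.eye(4); T[:3,:3]=Rn.from_quat(s["eef_rot"]).as_matrix(); T[:3,3]=s["eef_pos"]; T=T@m["tool_from_camera"]
    p,d=optics.get_image(n); return p,d,cloud(p,d,m,T)
def rect(P):
    (c,s,a)=cv2.minAreaRect((P[:,:2]*1000).astype(np.float32))
    if s[0]<s[1]: s=s[::-1]; a+=90
    return np.round(c,1),np.round(s,1),round((a+90)%180-90,2)   # long axis angle, deg
def down(yaw):  # tool pointing down, closing axis (tool y) at world angle yaw
    y=np.array([np.cos(yaw),np.sin(yaw),0]); z=np.array([0,0,-1.]); x=np.cross(y,z)
    return Rn.from_matrix(np.stack([x,y,z],1)).as_quat()
E
python3 - <<'E'
from h import *
a=np.load("pics/top0.npz"); p,d=a["p"].astype(int),a["d"]; W=cloud(p,d,optics.camera_model("top"))
def comp(name,u0,u1,v0,v1,mask):
    M=np.zeros(d.shape,bool); M[v0:v1,u0:u1]=True; M&=mask&(d>0); P=W[M]
    print(name,len(P),*rect(P),"z",np.percentile(P[:,2],[5,50,95]).round(4))
Z=W[...,2]
print("table",np.median(Z[255:265,150:220]))
for n,u in(("t1",343),("t2",373),("t3",406)): comp(n,u-12,u+12,228,283,(Z>.008)&(Z<.1))
for n,(u,v) in(("p1",(147,251)),("p2",(191,240))):
    comp(n+" lid",u-20,u+20,v-20,v+20,(Z>.035)&(Z<.05)); comp(n+" tab",u-20,u+20,v-20,v+20,(Z>.125)&(Z<.16))
    comp(n+" all",u-20,u+20,v-20,v+20,(Z>.015)&(Z<.16))
comp("rackbase",225,318,160,238,(Z>.005)&(Z<.02))
comp("railbase",128,230,170,225,(Z>.004)&(Z<.02))
comp("bar",128,230,170,225,(Z>.11)&(Z<.14))
comp("cradle",225,318,160,238,(Z>.03)&(Z<.052)); comp("arms",225,318,160,238,(Z>.056)&(Z<.09))
comp("usb",355,385,185,220,(Z>.004)&(Z<.02));comp("purple",320,355,190,230,(Z>.02))
comp("choc",225,290,250,290,(Z>.005)&(Z<.1))
im=a["p"][130:290,110:430,::-1]; cv2.imwrite("pics/c1.png",cv2.resize(im,(800,400),interpolation=cv2.INTER_CUBIC))
E
```

```text
table -0.0005461694233071734
t1 345 [ 384.9 -217.1] [88.4 22.8] -2.47 z [0.0131 0.0206 0.0248]
t2 359 [ 383.6 -288. ] [87.2 40.5] -12.26 z [0.0125 0.0207 0.0251]
t3 370 [ 406.6 -369.3] [89.2 24.3] 5.15 z [0.0119 0.0205 0.025 ]
p1 lid 227 [399.8 244.5] [48.2 41.4] 7.05 z [0.0367 0.0412 0.0457]
p1 tab 66 [398.8 247.4] [23.3 10.8] -7.89 z [0.1269 0.1372 0.1416]
p1 all 426 [399.8 244.5] [48.2 41.4] 7.05 z [0.0274 0.0434 0.1382]
p2 lid 212 [424.9 143.5] [48.4 47.5] -89.04 z [0.0364 0.0407 0.0456]
p2 tab 58 [424.7 143.7] [24.3 10.7] -26.13 z [0.1301 0.1368 0.1416]
p2 all 369 [425.  143.5] [48.4 47.6] -89.04 z [0.0357 0.0431 0.1386]
rackbase 3636 [531.3 -43.2] [225.9 186.5] -88.49 z [0.0058 0.0095 0.0163]
railbase 2216 [533.4 185.7] [250.4 133.8] -89.12 z [0.0044 0.0075 0.0117]
bar 231 [530.1 183. ] [186.7   7.4] 83.77 z [0.1168 0.1215 0.1253]
cradle 533 [525.8 -44.9] [151.2  82.8] -86.14 z [0.0341 0.0405 0.0489]
arms 196 [534.3 -44.1] [137.6  98.3] -86.72 z [0.0585 0.0638 0.068 ]
usb 191 [ 523.6 -278.1] [75.8 72.6] -11.15 z [0.0043 0.0078 0.0122]
purple 354 [ 505.4 -198.9] [48.7 47.1] 37.08 z [0.0369 0.0417 0.1392]
choc 976 [369.2 -12. ] [155.3  69.7] -88.95 z [0.0055 0.0089 0.0131]
```

View pics/c1.png

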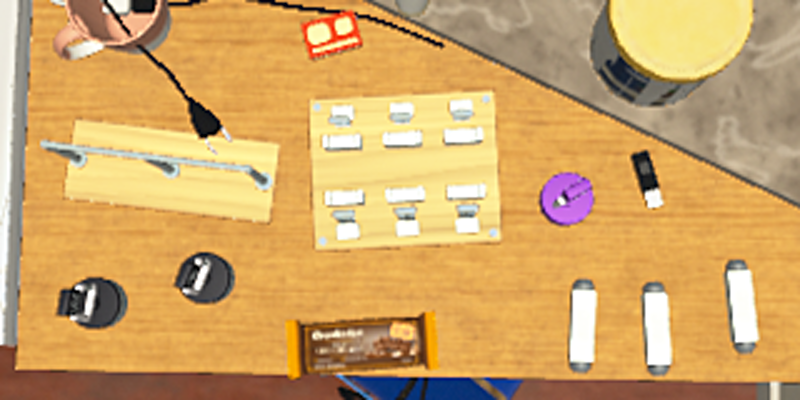

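The crop confirms the pots' tabs on the lower left, with hook mouths facing roughly +x, and the rack and rail slightly rotated. I'll use the wrist camera to get precise rack, rail and pot poses.

```bash
cat >> h.py <<'E'
def box(W,d,x0,x1,y0,y1,z0,z1):
    return W[(d>0)&(W[...,0]>x0)&(W[...,0]<x1)&(W[...,1]>y0)&(W[...,1]<y1)&(W[...,2]>z0)&(W[...,2]<z1)]
def big(P,cell=4.):  # largest connected blob in plan
    q=((P[:,:2]*1000-(P[:,:2]*1000).min(0))/cell).astype(int)+1
    im=np.zeros(q.max(0)+2,np.uint8); im[q[:,0],q[:,1]]=1
    n,l,s,_=cv2.connectedComponentsWithStats(im,connectivity=8); k=1+np.argmax(s[1:,4])
    return P[l[q[:,0],q[:,1]]==k]
E
python3 - <<'E'
from h import *
def rp(n,P):
    P=big(P); print(n,len(P),*rect(P),"z",np.percentile(P[:,2],[5,50,95]).round(4))
for k,(pos) in enumerate([(.50,.06,.34),(.45,.19,.34)]):
    r.reach(pos,down(-np.pi/2)); p,d,W=look("wrist"); cv2.imwrite(f"pics/w{k}.png",p[:,:,::-1]); np.savez(f"pics/w{k}.npz",p=p,d=d,W=W)
    print(k,r.read_state()["time_s"],r.read_state()["joint_positions"])
    rp("rackbase",box(W,d,.42,.64,-.16,.075,.005,.014))
    rp("arms",box(W,d,.42,.64,-.16,.075,.06,.07))
    rp("railbase",box(W,d,.46,.62,.079,.31,.004,.012))
    rp("bar",box(W,d,.46,.62,.06,.31,.115,.13))
    rp("tabA",box(W,d,.36,.46,.2,.3,.125,.15)); rp("lidA",box(W,d,.36,.46,.2,.3,.036,.048))
    rp("tabB",box(W,d,.36,.47,.08,.2,.125,.15)); rp("lidB",box(W,d,.36,.47,.08,.2,.036,.048))
E
```

```text
0 2.425 [-3.42014212e-02  2.49522078e-01  1.42374274e+00 -2.00199984e-04
  1.46860098e+00  1.53770456e+00]
rackbase 14448 [536.  -43.5] [183.6 150.2] -86.22 z [0.0076 0.009  0.0106]
arms 138 [487.7  11.6] [20.5  8.4] 89.65 z [0.0616 0.0639 0.0655]
railbase 9593 [532.7 185.6] [205.9  79.9] 83.81 z [0.0056 0.0071 0.0089]
bar 1468 [532.7 185.4] [191.3   7.8] 83.82 z [0.1193 0.1214 0.1229]
tabA 413 [401.5 247.9] [25.2 10.9] -8.45 z [0.1264 0.1369 0.1388]
lidA 1012 [401.7 247.6] [49.3 48.3] 16.43 z [0.0387 0.041  0.0424]
tabB 321 [427.2 143.9] [24. 10.] -20.73 z [0.1281 0.1376 0.1389]
lidB 1058 [428.  143.6] [49.  47.2] 54.03 z [0.0392 0.041  0.0424]
1 3.0917 [ 2.41292166e-01  2.20051389e-01  1.46223761e+00 -4.90624796e-04
  1.45924421e+00  1.81259400e+00]
rackbase 14614 [536.2 -43.2] [184.5 150.4] -86.17 z [0.0075 0.0091 0.0107]
arms 185 [577.1  18.2] [20.7  8.6] -86.75 z [0.0613 0.064  0.0656]
railbase 10983 [532.7 185.7] [205.9  79.9] 83.91 z [0.0056 0.0071 0.0087]
bar 1628 [532.8 185.4] [192.1   7.7] 83.82 z [0.1194 0.1215 0.1229]
tabA 335 [401.8 248.4] [23.8 10.4] -8.54 z [0.1286 0.1376 0.1391]
lidA 1028 [402.8 247.8] [48.8 46.9] 62.82 z [0.0393 0.041  0.0424]
tabB 364 [427.  144.5] [24.1 10.7] -22.32 z [0.1281 0.1375 0.1389]
lidB 899 [429.7 145.7] [49.1 43.5] -63.67 z [0.0394 0.041  0.0424]
```

View pics/w0.png

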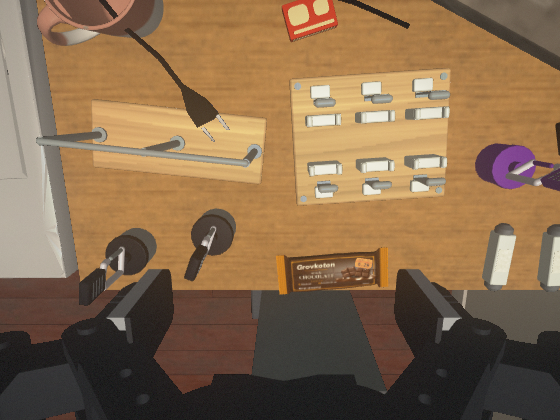

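The wrist view shows the rail bar from (40,140) to (255,160), the rack at (370,135), and both pot tabs leaning towards the lower edge through perspective. The two measurements agree to about 1 mm. I'll hang pot A first.

```bash
cat >> h.py <<'E'
RAIL=np.array([.5327,.1855]); RY=np.radians(-6.18)
RACK=np.array([.536,-.0434]); KY=np.radians(3.8)
def rot(a): return np.array([[np.cos(a),-np.sin(a)],[np.sin(a),np.cos(a)]])
def railp(x,y): return RAIL+rot(RY)@[x,y]
def st(t=""):
    s=r.read_state(); print(t,"t",round(s["time_s"],2),"pos",np.round(s["eef_pos"],4),"w",round(s["grip_width"],4),"gf",round(s["grip_force"],1),"F",np.round(s["contact_force"],1))
def hang(xy,yaw,ey):
    g=.132; q=down(yaw-np.pi/2)
    command_gripper(.045,40); r.reach([*xy,.20],q); r.move_straight([*xy,g]); command_gripper(0,40); st("grip")
    r.move_straight([*xy,g+.044],speed=.1); q=down(RY-np.pi/2)
    r.move_straight([*railp(-.075,ey),g+.044],q,speed=.12); r.hold(.2); st("pre")
    print(r.move_straight([*railp(0.001,ey),g+.044],speed=.06,max_force=15)); st("in")
    print(r.move_straight([*railp(0.0,ey),g+.0255],speed=.04,max_force=12)); st("low")
E
python3 - <<'E'
from h import *
hang((.4017,.2479),np.radians(-8.5),.046)
p,d,W=look("scene"); cv2.imwrite("pics/s1.png",cv2.resize(p[220:380,140:340,::-1],(800,640))[:600])
E
```

```text
grip t 5.25 pos [0.4024 0.2483 0.133 ] w 0.0096 gf 40.1 F [1.1 1.3 6.3]
pre t 6.71 pos [0.4624 0.2395 0.1761] w 0.0095 gf 38.9 F [ 0.2 -1.  -0.5]
False
in t 8.12 pos [0.5384 0.2311 0.1759] w 0.0093 gf 38.9 F [-0.9 -0.3 -2.6]
True
low t 8.62 pos [0.5377 0.2312 0.1575] w 0.009 gf 40.1 F [-1.1 -0.4  5.4]
```

View pics/s1.png

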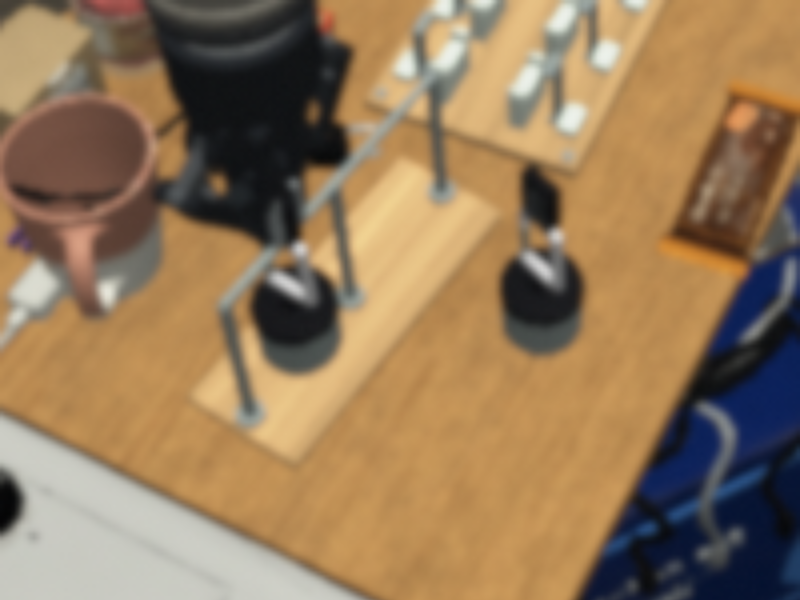

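The picture shows pot A at (295,310) on the near side of the rail with its loop round the bar, and the arm carries an upward force of about 8 N, so the bar bears on the hook. I'll release it and hang pot B.

```bash
python3 - <<'E'
from h import *
def release():
    command_gripper(.04); r.hold(.2); s=r.read_state()["eef_pos"]; r.move_straight([s[0],s[1],.22]); st("released")
release()
hang((.4273,.1440),np.radians(-21.5),-.046); release()
r.reach([.45,.19,.34],down(-np.pi/2)); r.hold(.3)
p,d,W=look("wrist"); cv2.imwrite("pics/w2.png",p[:,:,::-1])
for n,e in(("L",.046),("R",-.046)):
    c=railp(0,e)
    for nm,z0,z1 in(("tab",.15,.168),("lid",.058,.073)):
        P=box(W,d,c[0]-.05,c[0]+.05,c[1]-.04,c[1]+.04,z0,z1); print(n,nm,len(P),(*rect(big(P)),np.percentile(P[:,2],[50,95]).round(4)) if len(P)>5 else "",c.round(4))
E
```

```text
released t 9.85 pos [0.5366 0.231  0.2194] w 0.0399 gf 0.0 F [-0.   0.4 -0.3]
grip t 11.71 pos [0.428  0.1441 0.1329] w 0.0091 gf 40.2 F [-0.5  0.4  5.5]
pre t 12.92 pos [0.4525 0.1478 0.1758] w 0.0095 gf 39.1 F [-0.1  0.5 -0.9]
False
in t 14.33 pos [0.5286 0.1397 0.1759] w 0.0093 gf 39.0 F [-0.7  0.4 -2.7]
True
low t 14.83 pos [0.5277 0.1398 0.1574] w 0.0097 gf 40.3 F [-0.9  0.4  4.7]
released t 16.01 pos [0.5267 0.1396 0.2194] w 0.0398 gf 0.0 F [-0.2 -0.  -0. ]
L tab 495 (array([535.8, 231. ]), array([24. , 10.4]), -4.95, array([0.1625, 0.1639])) [0.5377 0.2312]
L lid 993 (array([524.8, 232.2]), array([49.2, 23.5]), 85.08, array([0.0658, 0.0673])) [0.5377 0.2312]
R tab 487 (array([527.4, 140. ]), array([24. , 10.4]), -9.42, array([0.1624, 0.1636])) [0.5277 0.1398]
R lid 961 (array([529.7, 142.1]), array([54.5, 46.5]), 17.22, array([0.0656, 0.0671])) [0.5277 0.1398]
```

View pics/w2.png

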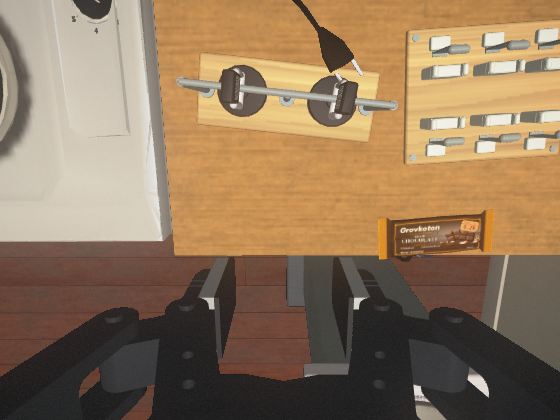

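Both pots hang at the right height (tabs at z ≈ 0.164), with the tabs at (235,87) and (347,97) straddling the bar. On to the tubes: I'll measure, pick and press the first.

```bash
cat >> h.py <<'E'
def tubes():
    r.reach([.47,-.28,.34],down(-np.pi/2)); r.hold(.2); p,d,W=look("wrist"); out=[]
    P=box(W,d,.33,.50,-.5,-.12,.013,.03); 
    while len(P)>80:
        B=big(P); c,s,a=rect(B); print("tube?",len(B),c,s,a)
        if abs(s[0]-89)<8 and abs(s[1]-22)<6: out.append((c/1000,np.radians(a)))
        P=P[np.min(np.abs(P[:,None,:2]-B[None,::4,:2]).max(2),1)>.006]
    return out,p,d,W
def pick(c,a):
    if np.cos(a-KY)<0: a+=np.pi
    q=down(a-np.pi/2); command_gripper(.05,60); r.reach([*c,.12],q); r.move_straight([*c,.028],max_force=20); command_gripper(0,60); st("grip")
    r.move_straight([*c,.20],speed=.25)
def seat(by):
    b=RACK+rot(KY)@[0,by]; q=down(KY-np.pi/2)
    r.reach([*b,.20],q); r.move_straight([*b,.108]); st("pre")
    print(r.move_straight([*b,.0655],speed=.03,max_force=45)); st("down")
    command_gripper(.034); r.hold(.1); r.move_straight([*b,.2],speed=.25)
def check():
    b=RACK+rot(KY)@[0,0]; r.reach([b[0]-.02,b[1],.30],down(KY-np.pi/2)); r.hold(.3); p,d,W=look("wrist")
    for by in(.058,0,-.058):
        L=(W[...,:2]-RACK)@rot(KY); k=(d>0)&(abs(L[...,0])<.05)&(abs(L[...,1]-by)<.02)&(W[...,2]>.052)&(W[...,2]<.09)
        if k.sum()<300: print(by,"empty",k.sum()); continue
        k&=abs(L[...,0])<.033
        A=np.c_[L[k],np.ones(k.sum())]; z=W[...,2][k]; co=np.linalg.lstsq(A,z,rcond=None)[0]
        Q=np.c_[L[k],z]; print(by,len(z),rect(Q),"topz",np.median(z).round(4),"z at ends",(co@[.034,by,1]).round(4),(co@[-.034,by,1]).round(4))
    return p,d,W
E
python3 - <<'E'
from h import *
T,*_=tubes(); T.sort(key=lambda t:-t[0][1])
pick(*T[0]); seat(.058); p,d,W=check(); cv2.imwrite("pics/w3.png",p[:,:,::-1]); st()
E
```

```text
tube? 1132 [ 386.2 -287.9] [89.6 22. ] 3.49
tube? 1214 [ 408.5 -369.2] [89.9 22.4] 6.03
tube? 1054 [ 387.2 -218.7] [89.8 21.4] -2.16
grip t 21.26 pos [ 0.3922 -0.2282  0.048 ] w 0.0002 gf 23.2 F [-17.2 -23.2  50.8]
pre t 23.88 pos [0.5327 0.0139 0.1087] w 0.0001 gf 0.0 F [-0.1 -0.2  0.7]
False
down t 25.44 pos [0.5323 0.0145 0.0657] w -0.0 gf 0.0 F [ 1.3  0.7 -0.4]
0.058 0 (array([0., 0.]), array([0., 0.]), 0.0) topz nan z at ends 0.0 0.0
0 0 (array([0., 0.]), array([0., 0.]), 0.0) topz nan z at ends 0.0 0.0
-0.058 0 (array([0., 0.]), array([0., 0.]), 0.0) topz nan z at ends 0.0 0.0
 t 27.55 pos [ 0.5159 -0.043   0.2991] w 0.0343 gf 0.0 F [-0.4  0.1 -0.1]
  return _methods._mean(a, axis=axis, dtype=dtype,
  ret = ret.dtype.type(ret / rcount)
```

View pics/w3.png

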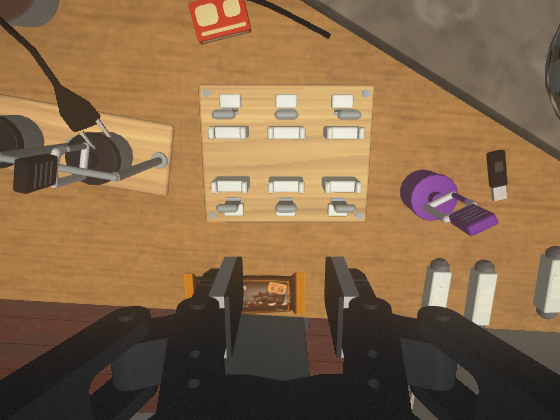

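The grip missed: a finger landed on the tube at z = 0.048. The picture shows the rack still empty and the left tube, at (437,290), now closer to the next one, so it was probably knocked while I moved in. I'll measure again before grasping.

```bash
python3 - <<'E'
from h import *
T,p,d,W=tubes(); cv2.imwrite("pics/w4.png",p[:,:,::-1]); st()
B=box(W,d,.33,.50,-.5,-.12,.012,.1); print(np.percentile(B[:,2],[50,90,99,100]))
E
```

```text
tube? 1138 [ 386. -288.] [89.9 22. ] 3.48
tube? 1216 [ 408.6 -369.2] [89.8 22.4] 5.53
tube? 1123 [ 384.3 -234.1] [89.7 22.1] 1.67
 t 28.77 pos [ 0.4705 -0.2788  0.3399] w 0.0341 gf 0.0 F [-0.1 -0.4  0.1]
[0.02097273 0.03972018 0.04221505 0.05445657]
```

View pics/w4.png

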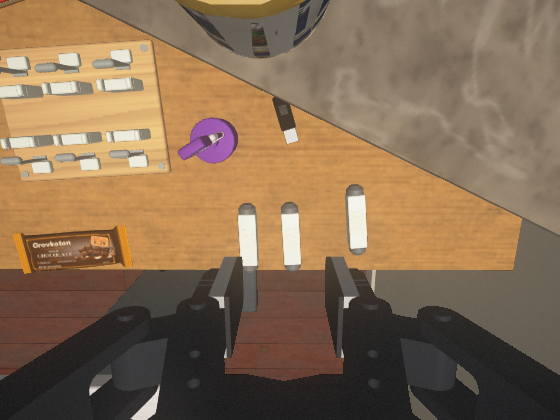

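Tube 1 is now at (384,-234), seen at (248,235), leaving a 32 mm gap to its neighbour. I'll use a narrower opening, stop at a lower contact force, and abort if the grip is empty.

```bash
cat >> h.py <<'E'
def pick(c,a):
    if np.cos(a-KY)<0: a+=np.pi
    q=down(a-np.pi/2); command_gripper(.042,60); r.reach([*c,.12],q)
    hit=r.move_straight([*c,.028],max_force=8)
    if not hit: command_gripper(0,60)
    st("grip"); ok=(not hit) and r.read_state()["grip_width"]>.015
    r.move_straight([*c,.20],speed=.25)
    assert ok,"no grip"
E
python3 - <<'E'
from h import *
T,*_=tubes(); T.sort(key=lambda t:-t[0][1])
pick(*T[0]); seat(.058); p,d,W=check(); cv2.imwrite("pics/w5.png",p[:,:,::-1]); st()
E
```

```text
tube? 1212 [ 408.4 -369.2] [90.1 22.5] 5.66
tube? 1124 [ 384.2 -234.1] [90.4 22. ] 1.62
tube? 1132 [ 385.8 -288. ] [89.9 22. ] 3.46
grip t 31.55 pos [ 0.3849 -0.2347  0.0292] w 0.0204 gf 59.5 F [-1.3  0.3  5.8]
pre t 34.27 pos [0.5327 0.0139 0.1087] w 0.0206 gf 58.7 F [-0.5 -0.2 -0.5]
False
down t 35.84 pos [0.5317 0.0145 0.0691] w 0.0213 gf 63.7 F [-14.3   0.1  36.5]
0.058 1637 (array([ 0.1, 57.8]), array([65.9, 22.3]), -0.06) topz 0.0611 z at ends 0.061 0.0609
0 0 (array([0., 0.]), array([0., 0.]), 0.0) topz nan z at ends 0.0 0.0
-0.058 0 (array([0., 0.]), array([0., 0.]), 0.0) topz nan z at ends 0.0 0.0
 t 37.81 pos [ 0.5159 -0.043   0.2991] w 0.034 gf 0.0 F [-0.2  0.8  0.2]
  return _methods._mean(a, axis=axis, dtype=dtype,
  ret = ret.dtype.type(ret / rcount)
```

View pics/w5.png

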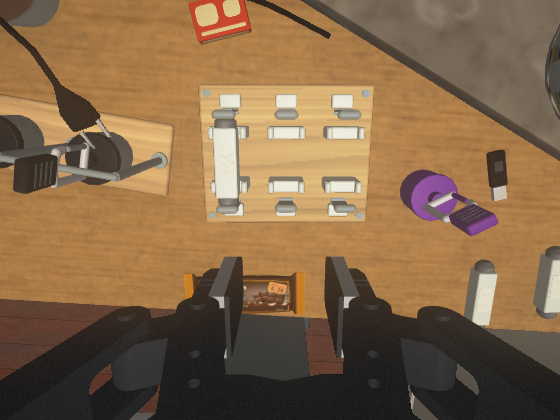

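The first tube is seated level in the left bay, at (227,165), with its top at 61 mm and both ends equal. I'll do the other two.

```bash
python3 -W ignore - <<'E'
from h import *
for by in(0,-.058):
    T,*_=tubes(); T=[t for t in T if t[0][0]<.47]; T.sort(key=lambda t:-t[0][1])
    pick(*T[0]); seat(by)
p,d,W=check(); cv2.imwrite("pics/w6.png",p[:,:,::-1]); st()
for n,e in(("L",.046),("R",-.046)):
    c=railp(0,e); P=box(W,d,c[0]-.05,c[0]+.05,c[1]-.04,c[1]+.04,.15,.168); print(n,len(P),rect(P) if len(P)>5 else "",c)
E
```

```text
tube? 1215 [ 408.6 -369.1] [90.  22.4] 5.85
tube? 1132 [ 385.9 -288. ] [90. 22.] 3.46
grip t 41.28 pos [ 0.3866 -0.2886  0.0293] w 0.0205 gf 59.5 F [0.4 1.3 4.8]
pre t 44.0 pos [ 0.5365 -0.044   0.1087] w 0.0204 gf 58.7 F [ 0.4  0.2 -0.4]
False
down t 45.57 pos [ 0.5356 -0.0433  0.0692] w 0.0204 gf 63.8 F [-12.9   1.4  36.5]
tube? 1220 [ 408.7 -369.2] [89.6 22.5] 5.92
grip t 50.27 pos [ 0.4094 -0.3699  0.0295] w 0.0206 gf 59.6 F [-0.7  1.   6.6]
pre t 53.02 pos [ 0.5403 -0.1019  0.1087] w 0.0205 gf 58.7 F [-0.7  0.7 -0.2]
False
down t 54.59 pos [ 0.5395 -0.1012  0.0694] w 0.0205 gf 63.9 F [-13.3   4.   36.8]
0.058 1637 (array([ 0.1, 57.7]), array([65.8, 22.3]), -0.06) topz 0.061 z at ends 0.0608 0.0609
0 1581 (array([ 0.1, -0.1]), array([65.7, 22. ]), 0.18) topz 0.0611 z at ends 0.0607 0.0613
-0.058 1649 (array([  0.1, -58. ]), array([65.9, 22.3]), 0.15) topz 0.0611 z at ends 0.0608 0.0609
 t 56.56 pos [ 0.5159 -0.0438  0.299 ] w 0.0339 gf 0.0 F [-0.5 -0.1  0. ]
L 0  [0.53765201 0.23123268]
R 857 (array([527.6, 139.1]), array([24.1, 11.3]), -11.71) [0.52774799 0.13976732]
```

View pics/w6.png

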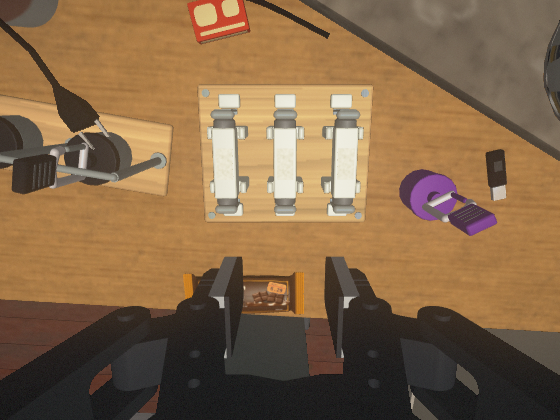

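All three tubes lie level in their bays, at (225,165), (285,165) and (345,165), with caps under the arms. Last check before handing in: both pots and their gates.

```bash
python3 - <<'E'
from h import *
z=np.array([.82,0,-.57]);z/=np.linalg.norm(z)
q=down(-np.pi/2)
r.reach([.45,.10,.32],q); r.hold(.3)
p,d,W=look("wrist")
for n,e in(("L",.046),("R",-.046)):
    c=railp(0,e); P=box(W,d,c[0]-.05,c[0]+.05,c[1]-.04,c[1]+.04,.15,.168); print(n,len(P),*rect(P),P[:,2].max(),c)
ps,ds,Ws=look("scene")
a=cv2.resize(p[40:190,20:320,::-1],(800,400)); b=cv2.resize(ps[230:350,180:300,::-1],(600,600))
cv2.imwrite("pics/w7.png",a); cv2.imwrite("pics/s7.png",b); st()
E
```

```text
L 752 [535.8 230.6] [24.  10.7] -6.53 0.1652725606478881 [0.53765201 0.23123268]
R 554 [527.3 139.6] [23.9 10.4] -9.45 0.1646621335964441 [0.52774799 0.13976732]
 t 57.64 pos [0.4503 0.0995 0.3198] w 0.0341 gf 0.0 F [ 0.8  0.4 -0.4]
```

View pics/w7.png

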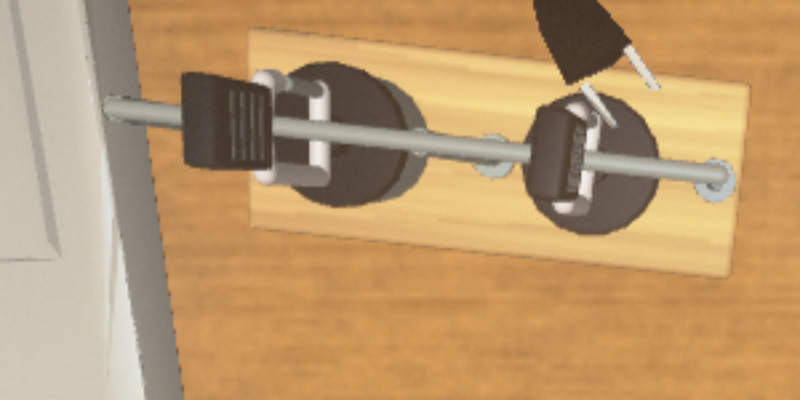

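View pics/s7.png

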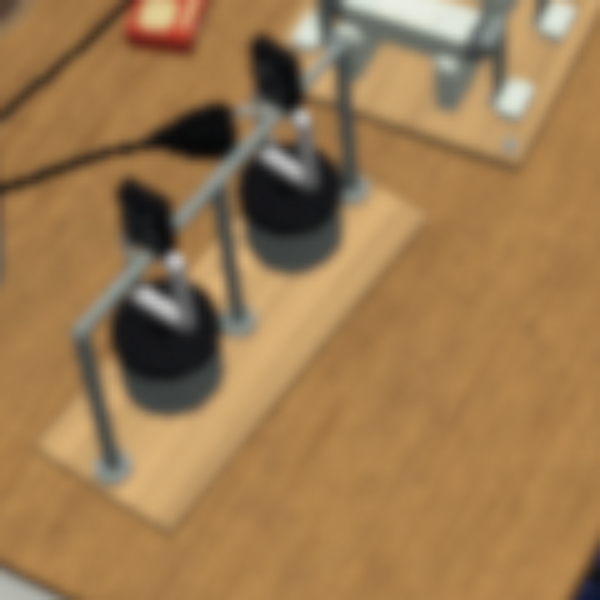

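The first crop shows both loops closed round the bar, with tabs at (225,120) and (560,150). The scene crop shows both pots hanging upright and clear of the table, so I'm handing in.

```bash
python3 -c "
from h import *
r.hold(.5); print(r.finish_job())"
```

```text
the job is handed in; nothing more can be done
None
```

I handed the job in at about 58 s (the system gave no verdict): all three tubes measured level and fully down in their bays, and both pots hang upright on the rail with the gates looking shut in the pictures. One early grasp landed on a tube, which ended up 15 mm aside, before I picked it up cleanly.

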